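# Refit the jar turner's drive collar on the shaft's flat and hold it for tightening

## Robot

A 6-joint arm with a two-finger parallel gripper is mounted at the origin on a cart in front of the work surface, level with it; the furniture and walls round the work are solid. World frame = base frame: x ahead of the robot, y to its left, z up, the work surface at z = 0. Lengths are in m, angles in rad, forces in N, time in s.
With the tool pointing down it reaches from about 0.35 to 0.775 m from the base axis. Payload 5.5 kg.
Tool frame: the origin (TCP) lies between the finger pads; the fingertips stand 17 mm ahead of it and the grasp point (between the pads) lies 2 mm behind it (env.finger_overhang is the distance from the TCP to the fingertips, in m); z points along the fingers, y is the direction in which the jaws open and shut (so a half turn about z gives the same grasp; the last joint's range is limited). The gripper opens to 85 mm and grips with 20 to 120 N. Pads are 22 mm wide; open, the fingers measure 114 mm over their backs; the gripper's body (76 mm by 85 mm) begins 54 mm behind the grasp point. The pads swing forward as they close: fully open they stand 13 mm farther back than shut.
Start: joints at [-1.401, 0.313, 0.046, 1.304, 0, 1.431], TCP at [0.175, -0.548, 0.248] pointing down, gripper open.
Joint ranges: [-2.76, 2.76], [-0.86, 1.69], [-1.03, 1.26], [-2.2, 2.34], [-1.47, 1.5], [-3.14, 3.14]. Speed limits (rad/s): [2.57, 2.57, 3.14, 3.14, 3.14, 3.14].

## Interface

Orientations are given as a unit quaternion [w, x, y, z].
In Python, from workcell import env gives the robot as it stands. The module is installed in compiled form; this text tells all that it offers.
- The arm moves only by the tool arm_command, never from a script. Its argument "moves" is a list of rows, each a list of 5 numbers: the closure, from 0 (fully open) to 1 (shut), then the shift along the tool's x, y, z in mm, then the turn about the tool's z in rad. In form: [[fingers, dx, dy, dz, turn], ...]. A call has 1 to 12 rows; each row is the pose to reach, as a shift and turn from the pose commanded when the call began, along the tool's axes at that moment; what a row does not reach only later rows make up. A row lasts 1/10 s, in which the tool goes at most 50 mm and 8.59 degrees, less where a joint would pass 70% of its speed; a pose out of reach is approached as far as the arm can. A call with a gripper value outside its range is refused whole. The fingers move at their own pace and stop on an object; "squeeze" is the grip in N (left out, the last holds). Time passes only in rows, so rows that repeat a pose let the fingers close. It gives the time, the measured TCP pose, the force and the opening at its end, in the units of the state.
- env.get_state(): the state, without advancing time (a new reading comes with each control period).
- env.read_camera(name): name is "side" or "top" or "wrist"; returns (picture, depth): 480x640x3 uint8, blue, green, red; 480x640 float32, m along the optical axis (not along the pixel's ray), 0 where there is no reading.
- env.get_calibration(name): a dict with "fx", "fy", "cx", "cy" (pixels), "pose" (4x4, takes a point from camera to world coordinates). Camera axes: x right, y down, z forward; pixel columns grow to the right and rows downward; lengths in m; the calibration is good to about 2 mm. A picture is of the moment at which its call begins: read the wrist's pose just before it. get_calibration takes no time and is no camera call; for the wrist camera it gives the pose at the moment of the call.
- env.hand_in(): hands the job in, once; it reports no verdict.
The state is a dict: "clock": time; "joint_pos": joint angles; "qvel": joint speeds; "tau": joint torques, N m; "tcp_pos": TCP position; "orientation": TCP orientation; "wrist_force": force on the tool from outside, world axes, zero at the start; "ft_torque": the same for the moment, N m; "finger_gap": finger opening in m.
Only numpy, scipy, OpenCV 4.12 (cv2) and the standard library are available. Lean on these libraries where they do the work, as an engineer would, in place of code of your own. Each camera call takes 0.05 s, during which the arm holds its last target. There are 200 camera calls.

## Task

The bench jar turner needs its drive collar back on: first lower its hinged lid gently until it is fully shut on the housing, then turn the upright steel shaft until your fingers feel its flat and that flat faces straight out of the machine's front, the side with the red switch. Then slide the loose dark collar down over the shaft with its brass set-screw square on the flat, and finish while still holding the collar in the gripper with its top flush with the shaft's end, clear above the lid, so that I can tighten the screw from the front. Leave the jar and the other things where they are.

Things in the scene. Friction and masses are not known exactly. Their poses are not given: they have to be found in the camera images.
- jar_turner: fixed white sheet-metal housing of the jar turner, open at the top, 155 (x) x 170 (y) x 55 mm high, with gearbox and motor inside; origin on the table under its middle; its own -x axis points out of its front (the side with the red switch). Beyond its rear -y corner stands a fixed jar clamp with an upright red lever, 180 mm high
- lid (a joint): angle of the white lid, hinged along the housing's rear top edge; 0 = shut flat on the housing, grows as the front edge rises, at most 1.3. A stiff hinge keeps it where it is left; 1 to 4 N downward on the front lip move it. It is shut by pushing its outer face near the front edge
- lid_hinge (a point): middle of the lid's hinge line, which runs along the housing's y axis, at x = +80.5 mm, z = 55 mm in the housing's frame. The lid is a 6 mm plate, 172 mm from hinge to front edge, 174 mm wide, its underside level with the hinge line and its upper face 61 mm above the table when shut. A notch 32 mm wide, open to the front, lets the shaft pass; a rim 20 mm high stands on its rear and side edges
- lid_lip (a point): point on the lid's outer face 12 mm behind its front edge, 50 mm to the housing's -y side of the middle, between two grey grip lines: a good place to push. Moves with the lid; its z axis is the lid's outward normal
- shaft (a joint): angle of the upright steel shaft about its axis, counter-clockwise from above; at 0 (and at 6.283, a full turn) its flat faces straight out of the housing's front (housing's -x), at 1.571 the housing's -y side, at 3.142 the rear; it starts somewhere from 0.9 to 5.38 and turns freely either way with light friction (0.04 Nm)
- shaft_end (a point): centre of the shaft's upper end, 95 mm above the table, on the shaft's axis, 30 mm in front of the housing's middle; turns with the shaft, its own -x axis is the outward normal of the flat. The shaft is round, 22 mm in diameter, with one flat 4 mm deep (18 mm thick across the flat, flat 7 mm from the axis) all along, tapered over the last 3 mm; 34 mm of it show above the shut lid
- collar_center (a point): centre (half-way up) of the loose dark steel drive collar, a ring 44 mm in outer diameter, 26 mm high, about 0.2 kg, with a straight bore 25 mm in diameter, chamfered at both ends; it starts standing flat on the table, its axis upright, so its centre is 13 mm up; its own -x axis points to its set-screw
- set_screw (a point): the brass set-screw of the collar, on its outer face half-way up: a 6 mm screw along the collar's radius, standing 3 mm out of the outer face and 4 mm into the bore (its inner tip is 8.5 mm from the bore's axis), so that the collar passes over the shaft only where the screw faces the flat
- jar_center (a point): bystander: filled jar with a cream cap, 66 mm in diameter, 91 mm high; point half-way up
- thermometer: bystander: white probe thermometer, 195 x 40 x 16 mm, lying beyond the collar
- screwdriver: bystander: green-handled screwdriver, 189 mm long, 30 mm high, lying near the table's front edge
- tally_counter: bystander: round hand tally counter, 76 x 50 x 22 mm
- turntable_plate: bystander: the white round turntable plate of the machine, 140 mm in diameter, 10 mm thick, lying on the table behind the machine

How it is judged:
On the way, in this order (a step that is already met when the one before it is completed fails the run):
1. the lid is shut on the housing (value of joint lid below 0.04 rad), for 0.2 s.
2. with the lid shut, the shaft's flat faces the front of the machine, while the collar is not yet on the shaft (value of joint lid below 0.04 rad and (value of joint shaft between -0.25 and 0.25 rad or value of joint shaft between 6.033 and 6.533 rad) and horizontal distance between collar_center and shaft_end above 0.03 m), for 0.3 s.
3. the collar has been put over the shaft with its set-screw on the flat (horizontal distance between collar_center and shaft_end below 0.004 m and z of collar_center in the frame of shaft_end below -0.005 m and x of set_screw in the frame of shaft_end below -0.015 m), for 0.1 s.
At the end, for the whole second after the job is handed in: Lid shut (0.04 rad); flat to the front within 0.25 rad; collar round the shaft (axes within 3.5 mm, 0.12 rad), set-screw on the flat within 0.25 rad, top flush with the shaft's end within 4 mm and so clear of the lid; collar at rest, held by the fingers with over 2 N (value of joint lid below 0.04 rad and (value of joint shaft between -0.25 and 0.25 rad or value of joint shaft between 6.033 and 6.533 rad) and horizontal distance between collar_center and shaft_end below 0.0035 m and z of collar_center in the frame of shaft_end between -0.017 and -0.009 m and angle between the x axis of collar_center and the x axis of shaft_end, either way round below 0.25 rad and x of set_screw in the frame of shaft_end below -0.015 m and angle between the z axis of collar_center and the z axis of shaft_end, either way round below 0.12 rad and contact force between the fingers and collar above 2 N and linear speed of collar below 0.02 m/s); the arm keeps its last pose, push and grip.
It fails at once if the lid was slammed (faster than 2.5 rad/s) (velocity of joint lid below -2.5 rad/s).
It fails at once if the jar, the thermometer, the screwdriver, the counter or the turntable plate was shifted by more than 30 mm (distance of any of jar_center, thermometer, screwdriver, tally_counter, turntable_plate from where it was at the start of the episode above 0.03 m).
It also fails if it takes over 72 s, if anything falls off the work surface, if the arm or the gripper's body presses on something with over 40 N, if the wrist force passes 120 N, or if a joint passes its speed limit or range.

## Working session

There is one attempt and no reset: what is moved stays moved. The work goes in short steps, Python scripts to look and compute and a tool call to move; the robot and the scene stay as the last step left them, time stands still between calls to the robot, and variables do not carry over. Pictures are saved under pics/ and viewed, about 8 in all and at most 12, crops included, and the job is handed in when it is done.

Besides the shell and the picture viewer there is one more tool, called after "Request:" as a command line: name --pt "numbers of a row" for each row, then --argument value for the rest. arm_command: Moves the arm, as the interface text tells. Its arguments: {"type":"object","properties":{"moves":{"type":"array","items":{"type":"array","items":{"type":"number"}}},"squeeze":{"type":"number"}},"required":["moves"]}

```bash
mkdir -p pics
cat > h.py <<'E'
import numpy as np, cv2
from workcell import env
def cam(n):
    c=env.get_calibration(n); im,d=env.read_camera(n); return im,d,c
def pts(d,c):
    v,u=np.mgrid[0:480,0:640]
    p=np.stack([(u-c['cx'])/c['fx']*d,(v-c['cy'])/c['fy']*d,d],-1)
    T=np.array(c['pose']); w=p@T[:3,:3].T+T[:3,3]; w[d<=0]=np.nan; return w
def ray(u,v,z,c):
    T=np.array(c['pose']); r=T[:3,:3]@np.array([(u-c['cx'])/c['fx'],(v-c['cy'])/c['fy'],1]); return T[:3,3]+r*(z-T[2,3])/r[2]
E
python3 - <<'E'
from h import *
for n in('top','side'):
    im,d,c=cam(n); cv2.imwrite(f'pics/{n}0.png',im); np.savez(f'{n}0.npz',im=im,d=d,**c)
    print(n,c['fx'],np.round(c['pose'],3).tolist())
s=env.get_state(); print(s['clock'],s['tcp_pos'],s['orientation'])
E
```

```text
top 517.6725946015803 [[0.024, -0.984, 0.175, 0.358], [-1.0, -0.027, -0.014, 0.102], [0.019, -0.174, -0.985, 1.188], [0.0, 0.0, 0.0, 1.0]]
side 532.1940280582645 [[1.0, -0.014, 0.016, 0.555], [-0.021, -0.539, 0.842, -0.962], [-0.003, -0.842, -0.539, 0.768], [0.0, 0.0, 0.0, 1.0]]
0.1 [ 0.17522832 -0.54721269  0.24750486] [-8.09972543e-04  9.88024441e-01  1.54295328e-01 -9.62831199e-06]
```

View pics/top0.png

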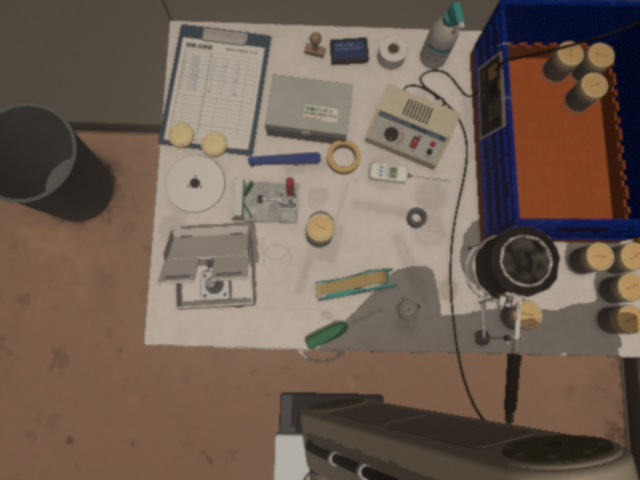

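View pics/side0.png

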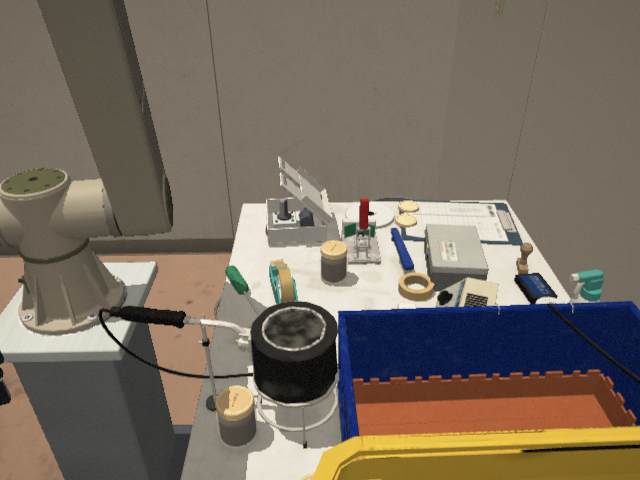

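The top view has the machine at (215,265) with its lid half open, the collar at (416,217), the jar at (320,228), and the clamp's red lever at (290,187). The side view confirms that the lid hinges at the rear and its front edge is raised towards the robot.

Run:
```python
from h import *
f=np.load('top0.npz'); im,d,c=f['im'],f['d'],{k:f[k] for k in('fx','fy','cx','cy','pose')}
w=pts(d,c)
# collar
z=w[205:230,405:430]; 
hs=cv2.cvtColor(im,cv2.COLOR_BGR2HSV)
m=(z[...,2]>.015); print('collar top pts',m.sum(),np.nanmedian(z[m],0),np.nanmin(z[m],0),np.nanmax(z[m],0))
# housing heights
r=w[220:315,155:265]
for v in range(220,315,6): print(v,[f"{w[v,u,0]*1000:.0f},{w[v,u,1]*1000:.0f},{w[v,u,2]*1000:.0f}" for u in range(160,266,13)])
a=cv2.resize(im[215:315,150:270],None,fx=5,fy=5,interpolation=cv2.INTER_CUBIC)
b=cv2.resize(im[202:232,400:432],None,fx=6,fy=6,interpolation=cv2.INTER_CUBIC)
o=np.zeros((500,800,3),np.uint8);o[:,:600]=a;o[:b.shape[0],602:602+b.shape[1]]=b
cv2.imwrite('pics/c1.png',cv2.convertScaleAbs(o,alpha=1.3))
```

```text
collar top pts 222 [ 0.63826086 -0.15417057  0.02498814] [ 0.61840868 -0.17489971  0.01510259] [ 0.66035907 -0.13198048  0.03282974]
220 ['620,445,-1', '620,414,4', '621,384,3', '623,354,-2', '624,324,-0', '625,294,-3', '622,261,16', '623,231,16', '624,201,12']
226 ['606,444,-1', '608,415,-5', '607,383,3', '608,353,-0', '609,323,-1', '594,281,75', '594,251,82', '612,232,-1', '613,202,-2']
232 ['591,441,4', '578,393,75', '578,365,74', '579,337,74', '581,309,70', '582,281,70', '583,253,66', '597,231,2', '598,201,3']
238 ['577,442,-1', '565,394,69', '566,365,71', '565,335,78', '566,307,78', '567,278,79', '567,250,83', '576,226,39', '585,201,-3']
244 ['563,440,0', '548,387,89', '549,360,89', '550,332,90', '550,303,94', '551,275,95', '551,247,95', '561,225,44', '570,200,-2']
250 ['548,438,6', 'nan,nan,nan', '533,354,108', '534,327,110', '534,299,114', '535,272,110', '535,244,114', '547,224,47', '556,199,-2']
256 ['535,439,-3', '518,377,122', '518,350,121', '519,324,120', '519,295,130', '519,269,128', '520,241,132', '532,223,57', '542,199,-2']
262 ['521,437,1', '503,372,136', '503,345,140'
[... 431 characters left out ...]
82', '480,280,34', '483,254,11', '479,220,56', '486,196,-1']
286 ['466,434,-2', '467,404,-2', '466,372,9', '467,343,8', '460,297,97', '466,279,40', '469,254,10', '466,220,53', '472,196,-0']
292 ['452,433,-5', '452,402,3', '453,371,7', '453,342,9', '451,305,48', '453,278,40', '456,253,11', '453,220,50', '458,195,1']
298 ['439,432,-4', '439,401,2', '439,370,10', '440,340,11', '438,306,41', '439,277,41', '442,253,6', '440,219,54', '445,195,-4']
304 ['425,430,0', '425,400,2', '426,369,8', '426,340,11', '427,310,12', '425,275,53', '426,246,56', '427,219,43', '431,194,-2']
310 ['411,430,-3', '412,400,-2', '413,370,0', '413,341,-1', '414,311,1', '415,282,0', '416,253,-1', '417,223,-4', '417,193,3']
```

View pics/c1.png

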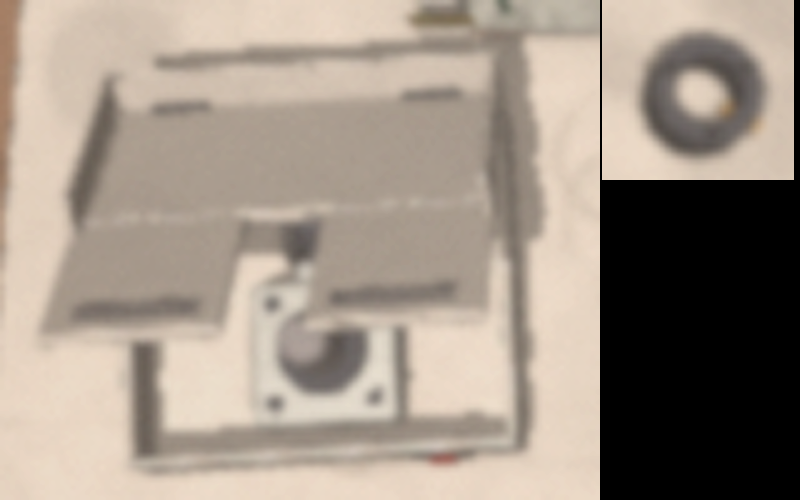

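Run:
```python
from h import *
f=np.load('top0.npz'); im,d,c=f['im'],f['d'],{k:f[k] for k in('fx','fy','cx','cy','pose')}
w=pts(d,c)
L=ray(178,307.4,.055,c);R=ray(253.6,303.6,.055,c); B=ray(248.5,226,.055,c)
print('front corners',L,R,np.linalg.norm(L-R),'rear',B)
yv=(L-R)/np.linalg.norm(L-R); yaw=np.arctan2(-yv[0],yv[1]); print('yaw',yaw)
xv=np.array([np.cos(yaw),np.sin(yaw),0]); O=(L+R)/2+xv*.0775; O[2]=0; print('O',O,'shaft',O-xv*.03)
# lid
m=np.zeros(d.shape,bool); m[238:282,160:200]=1; m[238:275,212:240]=1
p=w[m]; p=p[np.isfinite(p[:,0])&(p[:,2]>.068)]; q=(p-O)@xv
k=np.polyfit(q,p[:,2],1); res=p[:,2]-np.polyval(k,q); g=abs(res)<.008; k=np.polyfit(q[g],p[g,2],1)
print('lid slope',k,np.arctan(-k[0]),g.mean(),q.min(), 'top z',p[:,2].max())
# hts
for (v0,v1,u0,u1,n) in [(225,345,465,560,'pot'),(0,240,470,640,'bin'),(205,250,300,340,'jar'),(170,220,235,300,'clamp'),(265,300,310,400,'tape'),(205,230,395,430,'col'),(160,190,365,450,'therm'),(300,325,395,420,'tally')]:
    z=w[v0:v1,u0:u1].reshape(-1,3); z=z[z[:,2]>.02] if len(z) else z
    if len(z): print(n,z.min(0).round(3),z.max(0).round(3))
# collar
z=im[202:232,400:432].max(2).astype(np.uint8); mm=(z<105).astype(np.uint8)
cs,_=cv2.findContours(mm,cv2.RETR_EXTERNAL,cv2.CHAIN_APPROX_NONE); q=max(cs,key=cv2.contourArea); e=cv2.fitEllipse(q); print(e)
print('collar',ray(400+e[0][0],202+e[0][1],.02,c))
hs=cv2.cvtColor(im[202:232,400:432],cv2.COLOR_BGR2HSV); v,u=np.where((hs[...,1]>120)&(hs[...,2]>80)&(hs[...,0]<30)); print(list(zip(u+400,v+202)))
print(env.finger_overhang)
```

```text
front corners [0.41527174 0.37554265 0.055     ] [0.42765149 0.21241821 0.055     ] 0.16359352234540334 rear [0.59983047 0.23146262 0.055     ]
yaw 0.07574626530811064
O [0.4987394  0.29984516 0.        ] shaft [0.46882542 0.29757494 0.        ]
lid slope [-1.05195614  0.14770411] 0.8107130534555123 0.9679437060203284 -0.03668844023799881 top z 0.1864494387951039
pot [ 0.355 -0.481  0.02 ] [ 0.623 -0.254  0.208]
bin [ 0.557 -0.668  0.02 ] [ 1.144 -0.264  0.254]
jar [0.562 0.04  0.02 ] [0.624 0.105 0.095]
clamp [0.62  0.129 0.02 ] [0.714 0.268 0.185]
tape [ 0.442 -0.103  0.02 ] [0.515 0.08  0.109]
col [ 0.619 -0.175  0.02 ] [ 0.66  -0.132  0.033]
therm [ 0.733 -0.202  0.02 ] [ 0.778 -0.058  0.046]
tally [ 0.404 -0.152  0.02 ] [ 0.447 -0.111  0.028]
((16.087543487548828, 15.4902925491333), (18.173717498779297, 19.47350311279297), 35.87737274169922)
collar [ 0.63853675 -0.15202119  0.02      ]
[]
0.017
```

Request:
arm_command --pt "1 0 0 -50 -0.14" --pt "1 0 0 -100 -0.28" --pt "1 40 -37 -100 -0.42" --pt "1 80 -73 -100 -0.56" --pt "1 120 -110 -100 -0.7" --pt "1 160 -146 -100 -0.84" --pt "1 200 -183 -100 -0.98" --pt "1 240 -220 -100 -1.12" --pt "1 280 -256 -100 -1.26" --pt "1 320 -293 -100 -1.4" --pt "1 364 -333 -100 -1.5" --pt "1 364 -333 -100 -1.5"

```text
clock: 1.3
tcp_pos: [0.4209, -0.1172, 0.3482]
orientation: [-0.0, 0.617, 0.787, 0.0]
wrist_force: [-0.2, -0.2, -0.1]
finger_gap: -0.0002
```

Request:
arm_command --pt "1 34 14 0 -0.14" --pt "1 68 28 0 -0.28" --pt "1 102 42 0 -0.42" --pt "1 136 56 0 -0.56" --pt "1 170 70 0 -0.7" --pt "1 204 84 0 -0.84" --pt "1 238 98 0 -0.98" --pt "1 272 112 0 -1.12" --pt "1 306 126 20 -1.26" --pt "1 341 141 50 -1.4" --pt "1 341 141 90 -1.4" --pt "1 341 141 90 -1.4"

```text
clock: 2.5
tcp_pos: [0.4725, 0.2448, 0.2518]
orientation: [-0.006, -0.035, 0.999, -0.002]
wrist_force: [-0.7, -1.0, 0.2]
finger_gap: -0.0001
```

Run:
```python
from h import *
im,d,c=cam('wrist'); cv2.imwrite('pics/w1.png',im); np.savez('w1.npz',im=im,d=d,**c)
print(np.round(c['pose'],3).tolist(),c['fx'],env.get_state()['tcp_pos'],env.get_state()['joint_pos'])
```

```text
[[-0.069, 0.96, 0.271, 0.402], [0.998, 0.068, 0.016, 0.24], [-0.003, 0.272, -0.962, 0.38], [0.0, 0.0, 0.0, 1.0]] 416.8766974636778 [0.47424843 0.24472846 0.25542648] [ 3.26069300e-01  2.37107890e-01 -3.88496430e-02  1.30261943e+00
 -2.78100212e-04  2.57191023e-01]
```

View pics/w1.png

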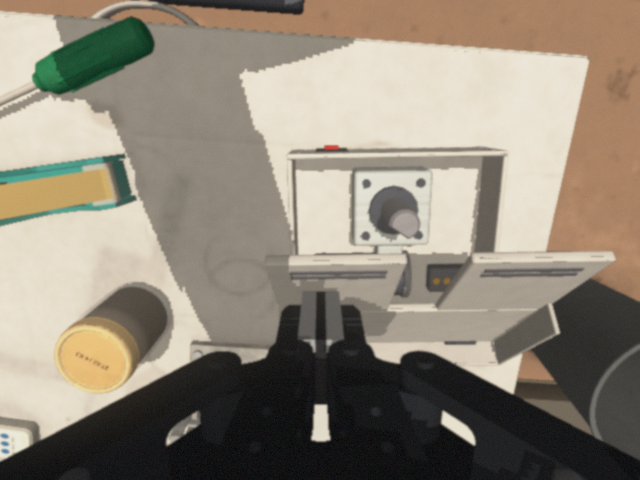

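The wrist view shows the front top edge of the housing from (289,152) to (506,151), the shaft end near (404,222), and the closed fingers over the lip's right half at (320,300). I'll refine the housing pose from it.

Run:
```python
from h import *
f=np.load('w1.npz'); im,d,c=f['im'],f['d'],{k:f[k] for k in('fx','fy','cx','cy','pose')}
w=pts(d,c)
L=ray(506.5,150.5,.055,c);R=ray(289,151.5,.055,c)
print(L,R,np.linalg.norm(L-R))
yv=(L-R)/np.linalg.norm(L-R); yaw=np.arctan2(-yv[0],yv[1]); xv=np.array([np.cos(yaw),np.sin(yaw),0]); yv=np.array([-xv[1],xv[0],0])
O=(L+R)/2+xv*.0775; O[2]=0; print('yaw',yaw,'O',O,'shaft',O-xv*.03,'ray shaft',ray(404,222,.095,c))
m=np.zeros(d.shape,bool); m[285:340,345:385]=1;m[262:270,300:380]=1
p=w[m];p=p[np.isfinite(p[:,0])&(p[:,2]>.065)];q=(p-O)@xv;k=np.polyfit(q,p[:,2],1);print(k,np.arctan(-k[0]),q.min(),p[:,2].max())
lip=O+xv*(.0805-.16*np.cos(.81)+.0043)-yv*.05; print('lip',lip)
z=w[205:240,385:420].reshape(-1,3); z=z[z[:,2]>.085]; print('shaft top',np.median(z,0),len(z),z.min(0),z.max(0))
cv2.imwrite('pics/w1c.png',cv2.resize(im[195:250,365:435],None,fx=8,fy=8,interpolation=cv2.INTER_CUBIC))
```

```text
[0.41489181 0.38285368 0.055     ] [0.42721266 0.21712815 0.055     ] 0.1661828943282629
yaw 0.07420841594417839 O [0.49833894 0.30573679 0.        ] shaft [0.46842151 0.30351258 0.        ] ray shaft [0.46708485 0.30296054 0.095     ]
[-1.53129196  0.16295813] 0.992284656957282 -0.04219410251473802 0.27636595607343606
lip [0.47659645 0.25398235 0.        ]
shaft top [0.46645554 0.30320798 0.09612143] 738 [0.45783162 0.29262062 0.08516263] [0.47854558 0.31465949 0.09906119]
```

View pics/w1c.png

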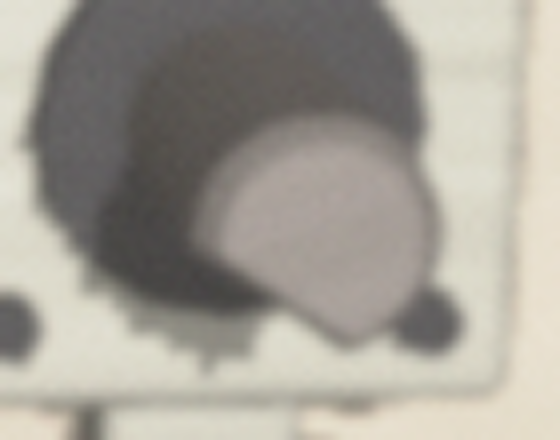

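Request:
arm_command --pt "1 -9 8 20 0" --pt "1 -9 8 38 0" --pt "1 -9 8 38 0" --pt "1 -9 8 38 0"

```text
clock: 2.95
tcp_pos: [0.4861, 0.2533, 0.2224]
orientation: [0.001, -0.033, 0.999, 0.0]
wrist_force: [0.2, 0.4, -0.8]
finger_gap: -0.0001
```

Request:
arm_command --pt "1 2 0 18 0" --pt "1 9 0 34 0" --pt "1 16 0 43 0" --pt "1 24 0 53 0" --pt "1 29 0 62 0" --pt "1 34 0 71 0" --pt "1 39 0 81 0" --pt "1 43 0 91 0" --pt "1 46 0 101 0" --pt "1 49 0 112 0"

```text
clock: 3.95
tcp_pos: [0.4359, 0.2503, 0.1074]
orientation: [-0.0, -0.034, 0.999, -0.0]
wrist_force: [0.5, -0.2, 1.5]
finger_gap: 0.0
```

Request:
arm_command --pt "1 2 0 10 0" --pt "1 3 0 18 0" --pt "1 4 0 25 0" --pt "1 4 0 29 0" --pt "1 4 0 32 0" --pt "1 4 0 34 0" --pt "1 4 0 34 0"

```text
clock: 4.65
tcp_pos: [0.432, 0.2501, 0.0777]
orientation: [0.001, -0.034, 0.999, 0.0]
wrist_force: [-11.2, -4.8, 32.0]
finger_gap: -0.0001
```

Request:
arm_command --pt "1 0 0 -40 0" --pt "0.5 0 0 -90 -0.14" --pt "0.5 -20 25 -110 -0.28" --pt "0.5 -39 50 -110 -0.42" --pt "0.5 -39 50 -110 -0.56" --pt "0.5 -39 50 -110 -0.7" --pt "0.5 -39 50 -110 -0.84" --pt "0.5 -39 50 -110 -0.99" --pt "0.5 -39 50 -110 -0.99" --pt "0.5 -39 50 -110 -0.99"

```text
clock: 5.65
tcp_pos: [0.4678, 0.3027, 0.1841]
orientation: [-0.0, -0.503, 0.864, 0.0]
wrist_force: [0.2, 0.2, -0.5]
finger_gap: 0.0427
```

Run:
```python
from h import *
im,d,c=cam('wrist'); im2,_,c2=cam('top'); np.savez('w2.npz',im=im,d=d,**c)
s=env.get_state();print(np.round(c['pose'],3).tolist(),s['tcp_pos'],s['orientation'],s['finger_gap'],s['wrist_force'])
t=cv2.resize(im2[205:325,150:270],(480,480))
cv2.imwrite('pics/w2.png',cv2.resize(np.hstack([im,t]),(800,343)))
```

```text
[[-0.869, 0.474, 0.14, 0.432], [0.494, 0.833, 0.247, 0.24], [0.001, 0.284, -0.959, 0.311], [0.0, 0.0, 0.0, 1.0]] [0.467788   0.30266445 0.18421369] [-1.23816933e-05 -5.03680531e-01  8.63889994e-01 -1.26818371e-05] 0.042437478849266456 [-0.54280551  0.58889215 -0.53717909]
```

View pics/w2.png

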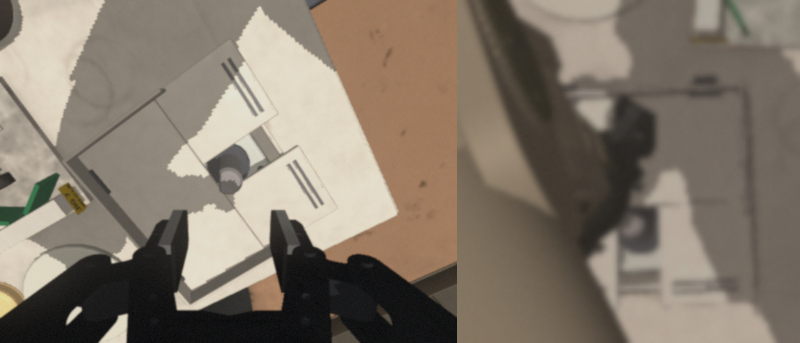

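The lid lies flat and shut. The shaft end is near (322,250) in the full wrist frame, between the fingers. I'll measure its centre and flat.

Run:
```python
from h import *
f=np.load('w2.npz'); im,d,c=f['im'],f['d'],{k:f[k] for k in('fx','fy','cx','cy','pose')}
w=pts(d,c); z=w[225:290,285:360]; m=(z[...,2]>.091)&(z[...,2]<.102); 
v,u=np.where(m); print(len(u),u.mean()+285,v.mean()+225,np.nanmedian(z[m],0))
P=np.array([ray(a+285,b+225,.095,c)[:2] for a,b in zip(u,v)])
h=cv2.convexHull((P*1e5).astype(np.float32)).squeeze()/1e5
(cx,cy),r=cv2.minEnclosingCircle((h*1000).astype(np.float32)); print('circ',cx,cy,r)
# support distance in each direction
for a in np.arange(-180,180,15): n=np.array([np.cos(np.radians(a)),np.sin(np.radians(a))]); print(a,round(((P*1000-[cx,cy])@n).max(),1),end='; ')
lid=w[:,:,2]; 
for q in[(200,420),(350,280),(250,400)]: print(w[q])
cv2.imwrite('pics/w2c.png',cv2.resize(im[215:295,280:365],None,fx=7,fy=7,interpolation=cv2.INTER_CUBIC))
```

```text
1089 321.75757575757575 252.0477502295684 [0.46719211 0.30321884 0.09629652]
circ 468.3849792480469 302.90814208984375 11.267976760864258
-180 11.0; -165 10.8; -150 11.3; -135 11.1; -120 11.0; -105 11.3; -90 11.2; -75 10.7; -60 10.1; -45 8.9; -30 7.0; -15 9.0; 0 10.4; 15 11.1; 30 11.2; 45 11.3; 60 11.0; 75 11.2; 90 11.0; 105 10.9; 120 11.0; 135 10.9; 150 10.5; 165 10.7; [0.39757883 0.33138254 0.00146295]
[0.53128829 0.3591638  0.06346702]
[0.42926426 0.33579284 0.0629497 ]
```

View pics/w2c.png

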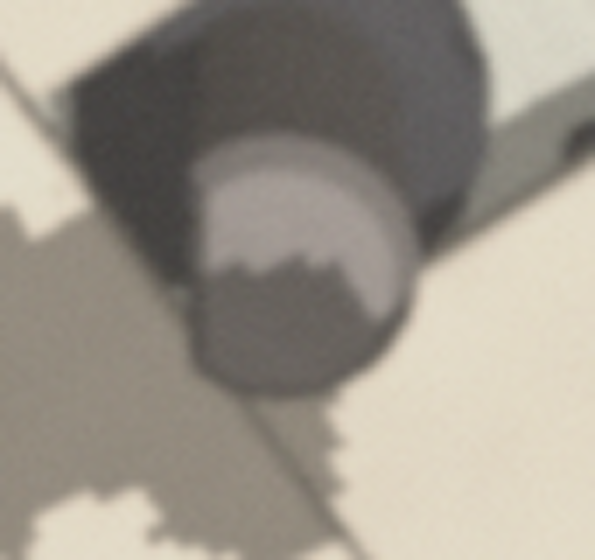

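Request:
arm_command --pt "0.5 0 1.5 40 0" --pt "0.5 0 1.5 75 0" --pt "0.5 0 1.5 92 0" --pt "0.5 0 1.5 98 0" --pt "0.5 0 1.5 98 0" --pt "1 0 1.5 98 0" --pt "1 0 1.5 98 0" --pt "1 0 1.5 98 0" --pt "1 0 1.5 98 0" --pt "1 0 1.5 98 0" --squeeze 20

```text
clock: 6.75
tcp_pos: [0.4671, 0.3042, 0.0878]
orientation: [0.001, -0.505, 0.863, 0.0]
wrist_force: [-3.0, 2.1, 6.2]
finger_gap: 0.0173
```

Request:
arm_command --pt "1 -0.3 0 0 0.14" --pt "1 -0.6 -0.1 0 0.28" --pt "1 -0.8 -0.2 0 0.42" --pt "1 -1.1 -0.3 0 0.56" --pt "1 -1.3 -0.5 0 0.7" --pt "1 -1.5 -0.7 0 0.84" --pt "1 -1.7 -0.9 0 0.98" --pt "1 -1.8 -1.1 0 1.12" --pt "1 -1.9 -1.4 0 1.26" --pt "1 -1.9 -1.4 0 1.26"

```text
clock: 7.75
tcp_pos: [0.469, 0.3053, 0.0878]
orientation: [0.001, 0.102, 0.995, 0.001]
wrist_force: [-2.7, 2.1, 6.7]
finger_gap: 0.0173
```

Request:
arm_command --pt "1 -0.3 0 0 0.14" --pt "1 -0.6 -0.1 0 0.28" --pt "1 -0.8 -0.2 0 0.42" --pt "1 -1.1 -0.3 0 0.56" --pt "1 -1.3 -0.5 0 0.7" --pt "1 -1.5 -0.7 0 0.84" --pt "1 -1.7 -0.9 0 0.98" --pt "1 -1.8 -1.1 0 1.12" --pt "1 -1.9 -1.4 0 1.292" --pt "1 -1.9 -1.4 0 1.292" --pt "1 -1.9 -1.4 0 1.292" --pt "1 -1.9 -1.4 0 1.292"

```text
clock: 8.95
tcp_pos: [0.4707, 0.3038, 0.0878]
orientation: [-0.0, 0.679, 0.734, 0.002]
wrist_force: [-2.8, 2.5, 6.8]
finger_gap: 0.0173
```

Request:
arm_command --pt "0.5 0 0 0 0" --pt "0.5 0 0 0 0" --pt "0.5 0 0 0 0" --pt "0.5 0 0 0 0" --pt "0.5 0 0 -30 0" --pt "0.5 0 0 -70 0" --pt "0.5 0 0 -100 0" --pt "0.5 0 0 -100 0" --pt "0.5 0 0 -100 0"

```text
clock: 9.85
tcp_pos: [0.4707, 0.3027, 0.1867]
orientation: [0.0, 0.679, 0.734, 0.001]
wrist_force: [-0.1, -0.6, -0.6]
finger_gap: 0.0427
```

```bash
cat >> h.py <<'E'
def shaft():
    im,d,c=cam('wrist'); w=pts(d,c); T=np.array(c['pose']); p=T[:3,:3].T@(np.array([.4684,.303,.095])-T[:3,3]); u0=int(c['cx']+c['fx']*p[0]/p[2]); v0=int(c['cy']+c['fy']*p[1]/p[2])
    m=(w[...,2]>.091)&(w[...,2]<.102)&(np.hypot(w[...,0]-.4684,w[...,1]-.303)<.018)
    v,u=np.where(m); P=np.array([ray(a,b,.095,c)[:2] for a,b in zip(u,v)])*1000
    ang=np.arange(-180,180,5); N=np.c_[np.cos(np.radians(ang)),np.sin(np.radians(ang))]
    o=cv2.minEnclosingCircle(P.astype(np.float32)); s=((P-o[0])@N.T).max(0)
    print('shaft',o,len(u),'flat dir',ang[s.argmin()],s.min(),list(zip(ang[::3],s[::3].round(1)))); return im,d,c
E
python3 - <<'E'
from h import *
s=env.get_state();print(s['clock'],s['tcp_pos'],s['joint_pos'])
shaft()
E
```

```text
9.85 [0.47067403 0.30269482 0.18672815] [ 4.28184356e-01  3.07297049e-01 -1.14652470e-01  1.14725276e+00
 -2.30521518e-04  1.92211478e+00]
shaft ((469.0772399902344, 304.4408874511719), 11.23622989654541) 1080 flat dir -175 7.433669507368036 [(np.int64(-180), np.float64(7.8)), (np.int64(-165), np.float64(8.6)), (np.int64(-150), np.float64(9.8)), (np.int64(-135), np.float64(10.7)), (np.int64(-120), np.float64(11.2)), (np.int64(-105), np.float64(11.2)), (np.int64(-90), np.float64(11.0)), (np.int64(-75), np.float64(11.1)), (np.int64(-60), np.float64(11.1)), (np.int64(-45), np.float64(11.0)), (np.int64(-30), np.float64(10.9)), (np.int64(-15), np.float64(10.8)), (np.int64(0), np.float64(10.6)), (np.int64(15), np.float64(10.7)), (np.int64(30), np.float64(10.7)), (np.int64(45), np.float64(11.2)), (np.int64(60), np.float64(11.1)), (np.int64(75), np.float64(11.0)), (np.int64(90), np.float64(11.2)), (np.int64(105), np.float64(11.0)), (np.int64(120), np.float64(11.1)), (np.int64(135), np.float64(11.1)), (np.int64(150), np.float64(10.5)), (np.int64(165), np.float64(9.3))]
```

Request:
arm_command --pt "0.2 0 0 -40 -0.14" --pt "0.2 -20 6 -75 -0.28" --pt "0.2 -65 18 -75 -0.42" --pt "0.2 -110 31 -75 -0.56" --pt "0.2 -155 43 -75 -0.7" --pt "0.2 -200 56 -75 -0.84" --pt "0.2 -245 69 -75 -0.98" --pt "0.2 -290 81 -75 -1.12" --pt "0.2 -335 94 -75 -1.26" --pt "0.2 -380 107 -75 -1.4" --pt "0.2 -425 119 -75 -1.54" --pt "0.2 -467 131 -75 -1.68"

```text
clock: 11.1
tcp_pos: [0.6363, -0.155, 0.2588]
orientation: [-0.002, -0.095, 0.995, 0.001]
wrist_force: [0.1, -0.2, -0.8]
finger_gap: 0.0684
```

Request:
arm_command --pt "0.2 0 0 0 -0.14" --pt "0.2 0 0 0 -0.28" --pt "0.2 0 0 20 -0.42" --pt "0.2 0 0 40 -0.56" --pt "0.2 0 0 60 -0.7" --pt "0.2 0 0 80 -0.84" --pt "0.2 0 0 80 -0.84" --pt "0.2 0 0 80 -0.84" --pt "0.2 0 0 80 -0.84"

```text
clock: 12.0
tcp_pos: [0.6371, -0.1531, 0.1818]
orientation: [0.0, -0.49, 0.872, -0.0]
wrist_force: [0.5, -1.2, -0.1]
finger_gap: 0.0681
```

Run:
```python
from h import *
s=env.get_state();q=s['orientation'];print(s['clock'],s['tcp_pos'],2*np.arctan2(q[2],q[1]),s['joint_pos'],s['finger_gap'])
im,d,c=cam('wrist');np.savez('w3.npz',im=im,d=d,**c); w=pts(d,c)
m=(w[...,2]>.019)&(w[...,2]<.034)&(np.hypot(w[...,0]-.638,w[...,1]+.153)<.035)
v,u=np.where(m); P=np.array([ray(a,b,.026,c)[:2] for a,b in zip(u,v)])*1000
print(len(u),cv2.minEnclosingCircle(P.astype(np.float32)),P.mean(0),np.nanmedian(w[m],0))
hs=cv2.cvtColor(im,cv2.COLOR_BGR2HSV); R=np.hypot(w[...,0]-.638,w[...,1]+.153)<.04
b=R&(hs[...,0]>8)&(hs[...,0]<35)&(hs[...,1]>90)&(hs[...,2]>60); v,u=np.where(b); print('brass',len(u), list(zip(u,v))[:40])
v0,u0=np.where(m); a,b2=max(v0.min()-25,0),max(u0.min()-25,0)
cv2.imwrite('pics/w3.png',cv2.resize(im[a:v0.max()+25,b2:u0.max()+25],None,fx=4,fy=4,interpolation=cv2.INTER_CUBIC)); print(b2,a,u0.max(),v0.max())
```

```text
12.0 [ 0.63705241 -0.15306604  0.18184564] 4.165491353980551 [-3.58168612e-01  4.93148897e-01  1.52586408e-01  1.22959011e+00
 -9.76738723e-05 -1.38206734e+00] 0.0681110443857969
2242 ((640.89990234375, -153.7598419189453), 22.88368034362793) [ 640.86547745 -153.70813629] [ 0.64066033 -0.15396161  0.02739606]
brass 69 [(np.int64(311), np.int64(187)), (np.int64(312), np.int64(187)), (np.int64(313), np.int64(187)), (np.int64(314), np.int64(187)), (np.int64(315), np.int64(187)), (np.int64(316), np.int64(187)), (np.int64(317), np.int64(187)), (np.int64(310), np.int64(188)), (np.int64(311), np.int64(188)), (np.int64(312), np.int64(188)), (np.int64(313), np.int64(188)), (np.int64(314), np.int64(188)), (np.int64(315), np.int64(188)), (np.int64(316), np.int64(188)), (np.int64(317), np.int64(188)), (np.int64(310), np.int64(189)), (np.int64(311), np.int64(189)), (np.int64(312), np.int64(189)), (np.int64(313), np.int64(189)), (np.int64(314), np.int64(189)), (np.int64(315), np.int64(189)), (np.int64(316), np.int64(189)), (np.int64(317), np.int64(189)), (np.int64(318), np.int64(189)), (np.int64(311), np.int64(190)), (np.int64(312), np.int64(190)), (np.int64(313), np.int64(190)), (np.int64(314), np.int64(190)), (np.int64(315), np.int64(190)), (np.int64(316), np.int64(190)), (np.int64(317), np.int64(190)), (np.int64(312), np.int64(207)), (np.int64(313), np.int64(207)), (np.int64(314), np.int64(207)), (np.int64(315), np.int64(207)), (np.int64(316), np.int64(207)), (np.int64(317), np.int64(207)), (np.int64(318), np.int64(207)), (np.int64(311), np.int64(208)), (np.int64(312), np.int64(208))]
260 166 346 254
```

View pics/w3.png

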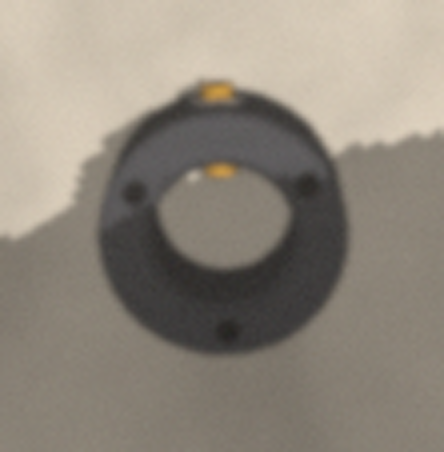

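The collar lies well exposed, with the brass screw's outer end at (314.5,189) and its inner tip at (315.2,209) in the full frame. It points almost straight along tool +x.

Run:
```python
from h import *
f=np.load('w3.npz'); c={k:f[k] for k in('fx','fy','cx','cy','pose')}; im=f['im'];w=pts(f['d'],c)
hs=cv2.cvtColor(im,cv2.COLOR_BGR2HSV)
b=((hs[...,0]>8)&(hs[...,0]<35)&(hs[...,1]>90)&(hs[...,2]>60)); b[:180]=0;b[215:]=0;b[:,:300]=0;b[:,330:]=0
n,l,st,ce=cv2.connectedComponentsWithStats(b.astype(np.uint8))
for i in range(1,n):
    if st[i,4]>5:
        p=ray(*ce[i],.013,c)*1000; print(st[i,4],ce[i],p, np.arctan2(p[1]+153.76,p[0]-640.9)+2*np.pi, np.hypot(p[1]+153.76,p[0]-640.9))
```

```text
31 [313.87096774 188.51612903] [ 630.28074598 -173.40228606   13.        ] 4.216766308978191 22.329083220352253
25 [314.84 208.24] [ 637.2450228  -160.75510912   13.        ] 4.230900147851556 7.892427381938448
```

Request:
arm_command --pt "0.2 -1.4 -3.6 40 -0.045" --pt "0.2 -1.4 -3.6 85 -0.045" --pt "0.2 -1.4 -3.6 125 -0.045" --pt "0.2 -1.4 -3.6 150 -0.045" --pt "0.2 -1.4 -3.6 162 -0.045" --pt "0.2 -1.4 -3.6 163 -0.045" --pt "1 -1.4 -3.6 163 -0.045" --pt "1 -1.4 -3.6 163 -0.045" --pt "1 -1.4 -3.6 163 -0.045" --pt "1 -1.4 -3.6 163 -0.045" --pt "1 -1.4 -3.6 163 -0.045" --squeeze 40

```text
clock: 13.15
tcp_pos: [0.6423, -0.1543, 0.0209]
orientation: [0.001, -0.51, 0.86, -0.002]
wrist_force: [-0.0, 0.5, 7.3]
finger_gap: 0.0423
```

Request:
arm_command --pt "1 0 0 -10 0" --pt "1 0 0 -40 0" --pt "1 0 0 -90 0" --pt "1 0 0 -140 0" --pt "1 0 0 -180 0" --pt "1 0 0 -200 0" --pt "1 0 0 -200 0" --pt "1 0 0 -200 0"

```text
clock: 13.95
tcp_pos: [0.6403, -0.1535, 0.2179]
orientation: [-0.0, -0.51, 0.86, 0.0]
wrist_force: [-0.7, -0.3, -3.0]
finger_gap: 0.0426
```

Run:
```python
from h import *
s=env.get_state();q=s['orientation'];print(s['clock'],s['tcp_pos'],2*np.arctan2(q[2],q[1]),s['joint_pos'],s['finger_gap'],s['wrist_force'])
im,d,c=cam('wrist');np.savez('w4.npz',im=im,d=d,**c); w=pts(d,c)
cv2.imwrite('pics/w4.png',cv2.resize(im[220:420,200:440],None,fx=3,fy=3))
```

```text
13.95 [ 0.64026479 -0.15349443  0.21794855] 4.212755807876266 [-3.57069562e-01  4.88462875e-01  2.33650107e-01  1.31616569e+00
 -7.39656785e-05 -1.42823271e+00] 0.04255500399463388 [-0.65591086 -0.3257477  -3.01548796]
```

View pics/w4.png

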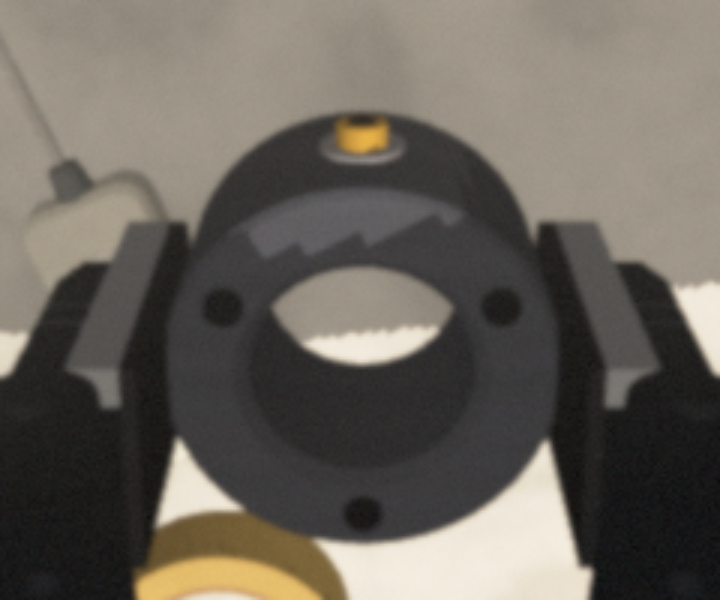

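The collar is held squarely: the screw at (362,135) in the crop lies on the same column as the ring's centre (362,365). Next I'll get its offset from the TCP.

Run:
```python
from h import *
from scipy.optimize import least_squares
f=np.load('w4.npz'); c={k:f[k] for k in('fx','fy','cx','cy','pose')}; im,d=f['im'],f['d'];w=pts(d,c)
tcp=np.array([.64026,-.15349,.21795]);psi=4.2128
X=np.array([np.cos(psi),np.sin(psi),0]);Y=np.array([np.sin(psi),-np.cos(psi),0])
t=np.stack([(w-tcp)@X,(w-tcp)@Y,w[...,2]-tcp[2]],-1)*1000
# sample depth column through ring
u=320
for v in range(240,405,5): print(v,t[v,u].round(1).tolist(),end=' ')
m=np.zeros(d.shape,bool); m[285:402,254:388]=1
zt=np.nanmedian(t[385:398,310:330,2]); print('\ntop z rel tcp',zt)
m&=(abs(t[...,2]-zt)<3)
v,u=np.where(m); P=np.array([(ray(a,b,tcp[2]+zt/1000,c)-tcp) for a,b in zip(u,v)]); P=np.c_[P@X,P@Y]*1000
print(len(u),cv2.minEnclosingCircle(P.astype(np.float32)),P.min(0),P.max(0))
```

```text
240 [-32.1, -0.3, -216.8] 245 [-36.8, -0.3, -217.3] 250 [-40.6, -0.3, -215.0] 255 [-45.7, -0.3, -216.5] 260 [24.5, -0.3, -6.4] 265 [23.8, -0.3, -3.4] 270 [22.1, -0.3, -3.1] 275 [21.4, -0.3, -0.4] 280 [21.5, -0.3, 4.2] 285 [20.6, -0.3, 6.0] 290 [19.4, -0.3, 7.2] 295 [17.9, -0.3, 7.5] 300 [16.2, -0.3, 7.6] 305 [13.5, -0.3, 5.6] 310 [-97.9, -0.4, -215.7] 315 [-103.3, -0.4, -216.4] 320 [-108.5, -0.4, -216.7] 325 [-113.8, -0.4, -217.2] 330 [-118.5, -0.4, -216.4] 335 [-124.2, -0.4, -217.4] 340 [-128.5, -0.4, -215.7] 345 [-12.5, -0.3, -13.8] 350 [-12.6, -0.3, -10.3] 355 [-12.8, -0.3, -7.4] 360 [-12.4, -0.3, -3.4] 365 [-12.8, -0.3, -0.9] 370 [-12.8, -0.3, 2.0] 375 [-12.9, -0.3, 4.8] 380 [-14.1, -0.3, 5.9] 385 [-15.2, -0.3, 7.1] 390 [-17.1, -0.3, 7.1] 395 [-18.4, -0.3, 8.0] 400 [-21.9, -0.3, 6.1] 
top z rel tcp 6.849611801588329
8966 ((-0.4968521296977997, -0.13875573873519897), 24.748878479003906) [-21.30478598 -22.03247506] [20.96887246 21.61412393]
```

Request:
arm_command --pt "1 -15 17 -30 0.1" --pt "1 -45 52 -30 0.2" --pt "1 -75 87 -30 0.3" --pt "1 -105 122 -30 0.4" --pt "1 -135 157 -30 0.5" --pt "1 -165 191 -30 0.6" --pt "1 -195 226 -30 0.7" --pt "1 -225 261 -30 0.8" --pt "1 -255 296 -30 0.9" --pt "1 -285 331 -30 0.995" --pt "1 -319 370 -10 0.995" --pt "1 -319 370 -10 0.995"

```text
clock: 15.2
tcp_pos: [0.4642, 0.3069, 0.2239]
orientation: [-0.004, -0.041, 0.999, -0.001]
wrist_force: [0.1, -1.8, -3.0]
finger_gap: 0.0419
```

Request:
arm_command --pt "1 0 0 20 0" --pt "1 0 0 50 0" --pt "1 0 0 70 0" --pt "1 0 0 76 0" --pt "1 0 0 76 0" --pt "1 0 0 76 0" --pt "1 0 0 76 0"

```text
clock: 15.9
tcp_pos: [0.4694, 0.3038, 0.1534]
orientation: [0.001, -0.038, 0.999, 0.0]
wrist_force: [0.4, 0.0, -2.9]
finger_gap: 0.0426
```

Run:
```python
from h import *
s=env.get_state();q=s['orientation'];print(s['clock'],s['tcp_pos'],2*np.arctan2(q[2],q[1]),s['finger_gap'],s['wrist_force'])
im,d,c=cam('wrist');np.savez('w5.npz',im=im,d=d,**c)
cv2.imwrite('pics/w5.png',cv2.resize(im[180:420,180:460],None,fx=2.5,fy=2.5))
```

```text
15.9 [0.46944106 0.30377492 0.15337304] 3.217497825135892 0.04257497311867706 [ 0.41283023  0.03529263 -2.90394276]
```

View pics/w5.png

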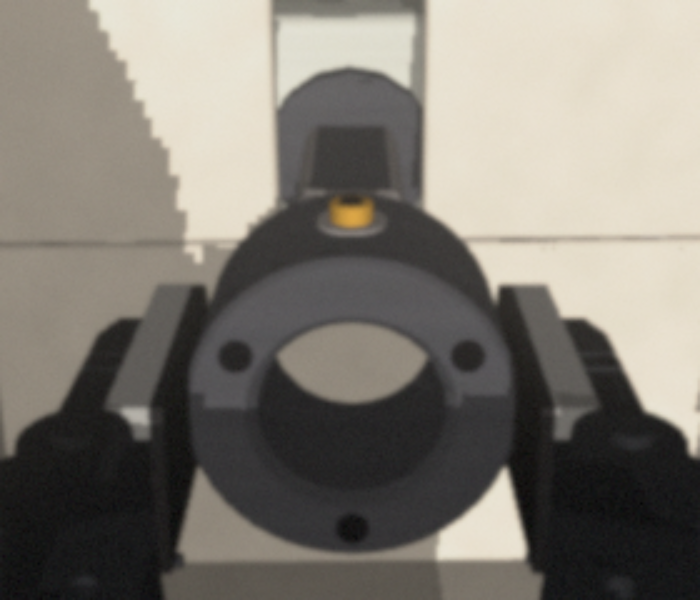

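The shaft's flat faces the front, and the screw at (351,210) is centred over it at u≈350. I'm going down gently.

Request:
arm_command --pt "1 0.7 0 15 0" --pt "1 0.7 0 28 0" --pt "1 0.7 0 33 0" --pt "1 0.7 0 36 0" --pt "1 0.7 0 39 0" --pt "1 0.7 0 42 0" --pt "1 0.7 0 44 0" --pt "1 0.7 0 44 0"

```text
clock: 16.75
tcp_pos: [0.4678, 0.3036, 0.1081]
orientation: [-0.0, -0.038, 0.999, -0.0]
wrist_force: [0.3, -0.2, -3.2]
finger_gap: 0.0423
```

Request:
arm_command --pt "1 -0.6 0 2 0" --pt "1 -0.6 0 5 0" --pt "1 -0.6 0 8 0" --pt "1 -0.6 0 11 0" --pt "1 -0.6 0 14 0" --pt "1 -0.6 0 17 0" --pt "1 -0.6 0 19 0" --pt "1 -0.6 0 19 0" --pt "1 -0.6 0 19 0"

```text
clock: 17.65
tcp_pos: [0.4685, 0.3037, 0.0893]
orientation: [0.0, -0.038, 0.999, -0.0]
wrist_force: [0.4, -0.3, -1.2]
finger_gap: 0.0424
```

Run:
```python
from h import *
s=env.get_state();q=s['orientation'];psi=2*np.arctan2(q[2],q[1]);tcp=s['tcp_pos'];print(s['clock'],tcp,psi,s['finger_gap'],s['wrist_force'])
im,d,c=cam('wrist');np.savez('w6.npz',im=im,d=d,**c);w=pts(d,c)
X=np.array([np.cos(psi),np.sin(psi),0]);Y=np.array([np.sin(psi),-np.cos(psi),0])
for u in(310,320,330):
  for v in range(280,405,5): print(v,[round(1000*a,1) for a in((w[v,u]-tcp)@X,(w[v,u]-tcp)@Y,w[v,u,2])],end=' ')
  print()
cv2.imwrite('pics/w6.png',cv2.resize(im[230:420,200:440],None,fx=3,fy=3))
```

```text
17.65 [0.46852711 0.30367895 0.08925454] 3.217769948637066 0.042412513044438126 [ 0.44925519 -0.31718199 -1.20003166]
280 [np.float64(21.5), np.float64(-3.3), np.float64(93.3)] 285 [np.float64(20.5), np.float64(-3.2), np.float64(95.0)] 290 [np.float64(19.6), np.float64(-3.2), np.float64(96.8)] 295 [np.float64(17.8), np.float64(-3.2), np.float64(96.6)] 300 [np.float64(15.7), np.float64(-3.3), np.float64(95.6)] 305 [np.float64(14.5), np.float64(-3.2), np.float64(96.7)] 310 [np.float64(6.7), np.float64(-3.6), np.float64(84.6)] 315 [np.float64(nan), np.float64(nan), np.float64(nan)] 320 [np.float64(6.8), np.float64(-3.4), np.float64(92.0)] 325 [np.float64(6.2), np.float64(-3.4), np.float64(94.3)] 330 [np.float64(5.4), np.float64(-3.3), np.float64(96.2)] 335 [np.float64(4.0), np.float64(-3.3), np.float64(97.0)] 340 [np.float64(1.9), np.float64(-3.3), np.float64(96.3)] 345 [np.float64(0.5), np.float64(-3.3), np.float64(97.1)] 350 [np.float64(-1.8), np.float64(-3.4), np.float64(96.4)] 355 [np.float64(-3.3), np.float64(-3.4), np.float64(97.0)] 360 [np.float64(-5.7), np.float64(-3.4), np.floa
[... 2713 characters left out ...]
45 [np.float64(0.1), np.float64(3.1), np.float64(96.5)] 350 [np.float64(-1.6), np.float64(3.1), np.float64(96.6)] 355 [np.float64(-3.2), np.float64(3.1), np.float64(97.1)] 360 [np.float64(-5.3), np.float64(3.2), np.float64(96.7)] 365 [np.float64(-7.4), np.float64(3.2), np.float64(96.4)] 370 [np.float64(-12.7), np.float64(3.3), np.float64(91.3)] 375 [np.float64(-12.1), np.float64(3.2), np.float64(95.0)] 380 [np.float64(-14.1), np.float64(3.3), np.float64(95.1)] 385 [np.float64(-16.1), np.float64(3.3), np.float64(95.0)] 390 [np.float64(-16.6), np.float64(3.2), np.float64(97.0)] 395 [np.float64(-19.7), np.float64(3.3), np.float64(95.4)] 400 [np.float64(-20.6), np.float64(3.3), np.float64(97.0)]
```

View pics/w6.png

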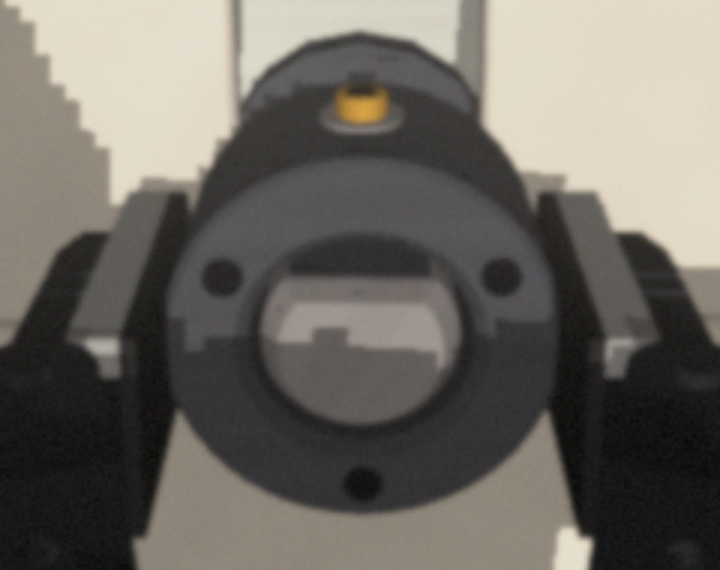

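The shaft sits concentric in the bore, with its flat facing the screw at (361,105). The tops read about 95.9 mm (collar) and 96.5 mm (shaft). I'll let it settle and hand in.

Request:
arm_command --pt "1 0 0 0 0" --pt "1 0 0 0 0" --pt "1 0 0 0 0"

```text
clock: 18.0
tcp_pos: [0.4685, 0.3037, 0.0894]
orientation: [0.0, -0.038, 0.999, -0.0]
wrist_force: [0.1, 0.4, -2.1]
finger_gap: 0.0423
```

Run:
```python
from h import *
s=env.get_state();print(s['clock'],s['tcp_pos'],s['finger_gap'],s['wrist_force'],abs(s['qvel']).max())
im,d,c=cam('wrist');w=pts(d,c); m=np.hypot(w[...,0]-.54,w[...,1]-.34)<.02; print('lid z',np.nanmedian(w[m],0)); m=(np.hypot(w[...,0]-.43,w[...,1]-.26)<.015); print(np.nanmedian(w[m],0))
print(env.hand_in())
```

```text
18.0 [0.46853113 0.30368046 0.08935812] 0.04228269789377525 [ 0.09005419  0.42302319 -2.10323373] 0.0018709807897579307
lid z [0.5270748  0.33344654 0.06255871]
[0.42954013 0.25997368 0.06269656]
the job is handed in; nothing more can be done
None
```

The collar is on the shaft with its set-screw on the flat, and I handed in at about 18 s with the gripper still holding it. The hand-in reports no verdict.

- **Lid:** I pushed it down along its arc in about 1.7 s until it stopped. The last push on the shut lid read 32 N at the wrist, more than the lid needed. Its upper face measured 62.6 mm at two points, against 61 mm nominal, so it lies flat and shut.
- **Shaft:** The fingers closed on the flat at a 17.3 mm gap (18 mm nominal). After I turned it, the camera put the flat at about −175°, against −175.75° for the machine's front.
- **Collar:** The wrist force showed no contact load while it slid down. The collar's top measured about 95.9 mm and the shaft's end about 96.5 mm, with the two centred within about 1 mm and the screw facing the flat. The grip was set to 40 N and the arm was at rest.

No check failed. The finger gap on the collar read 42.3 mm instead of 44 mm, which I put down to pad compression. I steered clear of the jar and the other things, but I did not re-measure where they stand at the end.

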